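Send the phone down the chute of the dinner-table phone caddy

ROBOT

A 6-joint arm with a two-finger parallel gripper is mounted at the origin on the work surface; the furniture and walls round the work are solid. World frame = base frame: x ahead of the robot, y to its left, z up, the work surface at z = 0. Lengths are in m, angles in rad, forces in N, time in s.
With the tool pointing down it reaches from about 0.225 to 0.875 m from the base axis. Payload 3.4 kg.
Tool frame: the origin (TCP) lies between the finger pads; the fingertips stand 11 mm ahead of it and the grasp point (between the pads) lies 8 mm behind it; z points along the fingers, y is the line along which they close (so a half turn about z gives the same grasp; the last joint's range is limited). The gripper opens to 85 mm and grips with 20 to 120 N. Pads are 22 mm wide; open, the fingers measure 114 mm over their backs; the gripper's body (76 mm by 85 mm) begins 54 mm behind the grasp point. The pads swing forward as they close: fully open they stand 13 mm farther back than shut.
Start: joints at [-1.367, 0.276, 1.505, -0, 1.361, -0.121], TCP at [0.183, -0.545, 0.242] pointing down, gripper open.
Joint ranges: [-2.89, 2.89], [-0.75, 2.08], [0.22, 2.7], [-1.18, 4.32], [0.11, 2.71], [-2.7, 2.7]. Speed limits (rad/s): [2.57, 2.57, 3.14, 3.14, 3.14, 3.14].

INTERFACE

Orientations are given as a unit quaternion [w, x, y, z].
In Python, from rig import sensors, eyes, manip gives the robot as it stands.
- The arm moves only by the tool drive_tool, never from a script. Its argument "deltas" is a list of rows, each an object with "linear": the shift along the world's x, y, z in mm, a list of three; "twist": the turn about the world's z in degrees; "claw": the opening, from 0 (shut) to 1 (fully open). In form: [{"linear": [tx, ty, tz], "twist": twist, "claw": claw}, ...]. A call has 1 to 12 rows; each row is the pose to reach, as a shift and turn from the pose commanded when the call began; what a row does not reach only later rows make up. A row lasts 1/12 s, in which the tool goes at most 41.7 mm and 7.16 degrees, less where a joint would pass 70% of its speed; a pose out of reach is approached as far as the arm can. A call with a gripper value outside its range is refused whole. The fingers move at their own pace and stop on an object; "squeeze" is the grip in N (left out, the last holds). Time passes only in rows, so rows that repeat a pose let the fingers close. It gives the time, the measured TCP pose, the force, the opening and the grip force at its end, in the units of the state.
- sensors.get_state(): the state, without advancing time (a new reading comes with each control period).
- eyes.get_image(name): name is "scene" or "top" or "wrist"; returns the picture (400x640x3 uint8, red, green, blue); there is no depth.
- eyes.camera_model(name): a dict with "intrinsics" (3x3 intrinsics, pixels), "R" (3x3) and "t" (3): a world point X has camera coordinates R X + t. Camera axes: x right, y down, z forward; pixel columns grow to the right and rows downward; lengths in m; the calibration is good to about 2 mm. A picture is of the moment at which its call begins: read the wrist's pose just before it. camera_model takes no time and is no camera call; for the wrist camera it gives the pose at the moment of the call.
- manip.sign_off(): hands the job in; it is judged then, once.
The state is a dict: "clock": time; "qpos": joint angles; "qd": joint speeds; "effort": joint torques, N m; "position": TCP position; "ee_rot": TCP orientation; "contact_force": force on the tool from outside, world axes, zero at the start; "moment": the same for the moment, N m; "width": finger opening in m; "gripper_force": force on a finger pad.
Only numpy, scipy, OpenCV 4.12 (cv2) and the standard library are available. Lean on these libraries where they do the work, as an engineer would, in place of code of your own. Each camera call takes 0.05 s, during which the arm holds its last target. There are 200 camera calls.

TASK

Before dinner the phone on the ledge of the wooden phone caddy is to go into its chute: swing the turn catch fully out of the phone's way, then slide the phone, never lifted, forward over the lip so that it drops right down into the chute. Press on its glass only as firmly as it takes to slide it, never hard (under 16 N), and leave the catch open and the spice jar and the coffee capsule beside the caddy where they are.

Things in the scene. Friction and masses are not known exactly. Their poses are not given: they have to be found in the camera images.
- caddy: Fixed light-wood caddy, 227 x 200 mm in plan: a ledge with the phone, and beyond it a chute. Origin on the table under the middle of the ledge's front edge; x points from ledge to chute (the way the phone must go), y to the left of that, z up. Ledge top z = 130 mm.
- ledge (a point): Middle of the ledge's top: a grey felt pad (caddy x -102 to 0, y within 80 mm of the middle). The pad is springy: it sinks about 1 mm for each 8 N, at most 9 mm.
- back_rail (a point): Middle of the top of the back rail (caddy x -130 to -104 mm). It and the side rails (|y| 81 to 100, x -104 to -30) stand 11 mm above the pad, 2.5 mm above the phone, so at first the phone can be neither gripped nor pushed from behind: it must be pressed from above and dragged by friction.
- lip (a point): Middle of the ledge's front edge (caddy x = 0), at the pad's height. Here a darker wooden strip, 158 mm wide, ramps up at 11 degrees to an edge 1 to 4.4 mm above the pad. That height differs each time and is not reported: the phone rises by an unknown amount under a finger dragging it, so the force has to be felt and the finger's height corrected.
- chute (a point): Middle of the mouth of the chute, an open shaft: caddy x 0 to 85 mm, y within 88 mm of the middle. Its felt floor slopes from 41 mm above the table at the ledge down to 18 mm at the far side. Side walls reach 132 mm, the back board 160 mm above the table.
- phone_center (a point): Centre of the black phone, 152 x 74 x 8.5 mm, 0.15 to 0.27 kg, lying on the ledge, 152 mm side across, centre about 63 mm behind the lip. Its own x is its length and lies along caddy y; z is up. Friction on ledge and lip about 0.22, on fingers about 0.9. Once its centre is past the lip and nothing presses on its rear, it tips into the chute. Its glass breaks at 16 N.
- phone: The same phone; origin at the centre of its underside.
- catch (a joint): Angle of the turn catch: a darker bar, 10 mm thick, 18 mm tall, underside 5 mm above the pad, lying across the lip before the phone's left half. 0 = along caddy -y; grows as its free end swings away from the phone over the chute (counterclockwise from above), to its stop at 1.6 along the left wall. Stays where left; takes about 1.2 N at the knob. Clear of the phone past 1.25.
- catch_knob (a point): Point on the axis of the upright round knob (12 mm diameter) near the catch's free end, 70 mm from the pivot, 45 mm above the pad; the knob reaches from the bar (top 23 mm above the pad) to 56 mm above the pad.
- catch_pivot (a point): Point on the vertical axis that the catch turns about (brass pin on the left rail): caddy x = -12, y = 90.5 mm, at the same height as catch_knob.
- spice_mid (a point): Centre of a spice jar, 41 mm diameter, 105 mm tall, standing to the right of the caddy; to be left alone.
- capsule_mid (a point): Centre of a coffee capsule, 37 mm diameter, 26 mm tall, standing to the left of the caddy; to be left alone.

How it is judged:
By the outcome, as a careful person would: the job done as asked, in the order asked, and still so for the second after the job is handed in, with the robot touching nothing.
It also fails if it takes over 59 s, if anything falls off the work surface, if the arm or the gripper's body presses on something with over 40 N, if the wrist force passes 120 N, or if a joint passes its speed limit or range.

## Working session

There is one attempt and no reset: what is moved stays moved. The work goes in short steps, Python scripts to look and compute and a tool call to move; the robot and the scene stay as the last step left them, time stands still between calls to the robot, and variables do not carry over. Pictures are saved under pics/ and viewed, at most 10 in all, crops included, and the job is handed in when it is done.

Besides the shell and the picture viewer there is one more tool, called in YAML: its name, and indented under it one key for each argument. drive_tool: Moves the arm, as the interface text tells. Its arguments: {"type":"object","properties":{"deltas":{"type":"array","items":{"type":"object","properties":{"linear":{"type":"array","items":{"type":"number"}},"twist":{"type":"number"},"claw":{"type":"number"}}}},"squeeze":{"type":"number"}},"required":["deltas"]}

```bash
mkdir -p pics; python3 - <<'E'
from rig import sensors, eyes
import cv2
s=sensors.get_state();print(s)
for n in("scene","top"):
    im=eyes.get_image(n);cv2.imwrite(f"pics/{n}0.png",im[:,:,::-1]);m=eyes.camera_model(n);print(n,m)
E
```

```text
{'clock': 0.0, 'qpos': array([-1.36700770e+00,  2.76600130e-01,  1.50613352e+00,  1.13158097e-05,
        1.36071939e+00, -1.21014144e-01]), 'qd': array([-5.43484433e-05,  1.42500175e-03, -3.89029730e-05,  1.24103764e-04,
        2.69334317e-05, -2.06763110e-04]), 'effort': array([ 2.08947880e-03, -4.16779125e+01, -2.45807594e+01, -6.38481310e-05,
        1.08723115e-02, -1.24965911e-05]), 'position': array([ 0.18338108, -0.5444307 ,  0.24143663]), 'ee_rot': array([-9.29625518e-04,  9.86841617e-01,  1.61687221e-01, -3.29594638e-05]), 'contact_force': array([-1.11681946,  0.52206375,  0.22268978]), 'moment': array([-0.02110182, -0.00793949, -0.0497846 ]), 'gripper_force': 0.0, 'width': 0.08537183911565346}
scene {'intrinsics': array([[455.8626954 ,   0.        , 314.44247586],
       [  0.        , 455.8626954 , 193.6187802 ],
       [  0.        ,   0.        ,   1.        ]]), 'R': array([[-0.54347111, -0.83941178, -0.0051977 ],
       [-0.53299573,  0.34985462, -0.77040073],
       [ 0.64850189, -0.41592019, -0.63753878]]), 't': array([0.28980838, 0.37045621, 0.70716168])}
top {'intrinsics': array([[468.73033826,   0.        , 319.97621184],
       [  0.        , 468.73033826, 204.54840785],
       [  0.        ,   0.        ,   1.        ]]), 'R': array([[ 0.02652443, -0.99961025, -0.00870639],
       [-0.98110407, -0.02436161, -0.1919409 ],
       [ 0.19165399,  0.013633  , -0.98136787]]), 't': array([0.01928219, 0.52049557, 0.99935155])}
```

View pics/top0.png

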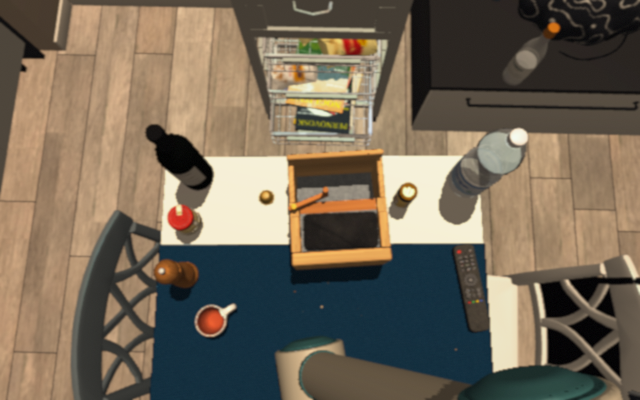

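View pics/scene0.png

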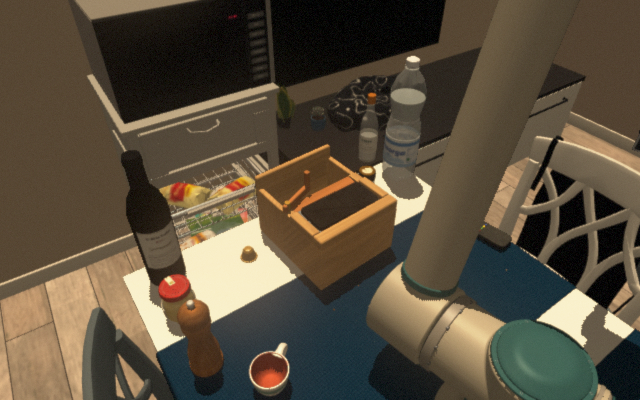

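The top view shows the caddy at about (340,210): phone at (342,230), catch from (293,207) to (325,190), capsule at (266,197), jar at (407,192). The scene view shows the same layout.

```bash
cat > h.py <<'E'
import numpy as np, cv2
from rig import sensors, eyes
def ray(m,uv,z):
    K,R,t=map(np.array,(m["intrinsics"],m["R"],m["t"]))
    C=-R.T@t; d=R.T@np.linalg.inv(K)@np.array([uv[0],uv[1],1.])
    return C+d*(z-C[2])/d[2]
def proj(m,X):
    K,R,t=map(np.array,(m["intrinsics"],m["R"],m["t"]))
    p=K@(R@np.array(X)+t); return p[:2]/p[2]
E
python3 - <<'E'
from h import *
im=cv2.imread("pics/top0.png");m=eyes.camera_model("top")
c=cv2.resize(im[140:280,250:430],None,fx=4.4,fy=4.2,interpolation=cv2.INTER_CUBIC);cv2.imwrite("pics/crop.png",c)
g=im.max(2);roi=np.zeros_like(g);roi[208:256,298:386]=1
k=((g<50)&(roi>0)).astype(np.uint8);k=cv2.morphologyEx(k,cv2.MORPH_OPEN,np.ones((5,5)))
ct=max(cv2.findContours(k,0,2)[0],key=cv2.contourArea)
b=cv2.boxPoints(cv2.minAreaRect(ct));P=np.array([ray(m,p,.1385) for p in b]);print(b,P.round(4),P.mean(0))
E
```

```text
[[303.80673 215.16772]
 [376.25082 212.26996]
 [377.6342  246.85461]
 [305.1901  249.75238]] [[ 0.4798  0.0638  0.1385]
 [ 0.4895 -0.0838  0.1385]
 [ 0.4189 -0.0868  0.1385]
 [ 0.4093  0.0587  0.1385]] [ 0.44934638 -0.0120101   0.1385    ]
```

View pics/crop.png

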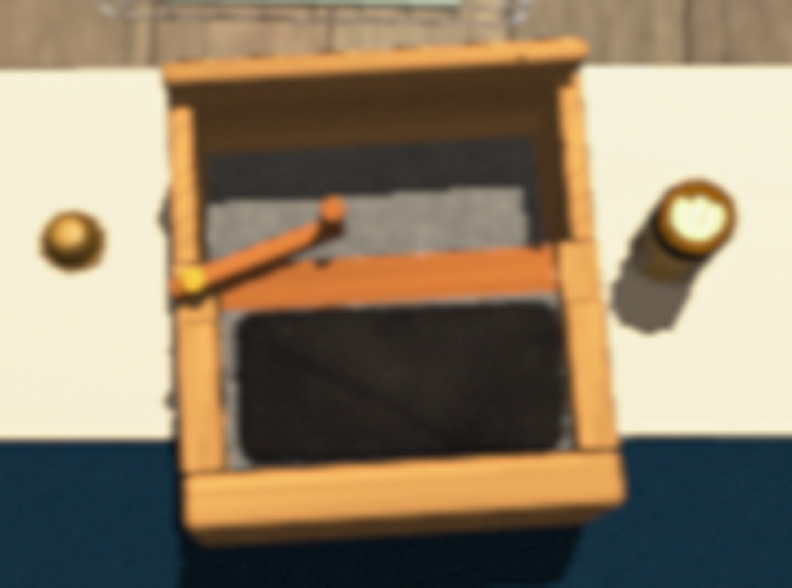

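The crop shows the pin at crop (191,280), the knob top at (333,210), and the back board's top edge from (167,68) to (585,43). The bar already slants off to the chute side.

```bash
python3 - <<'E'
from h import *
m=eyes.camera_model("top")
f=lambda u,v,z:ray(m,(250+(u+.5)/4.4-.5,140+(v+.5)/4.2-.5),z)
A=f(167,68,.16);B=f(585,43,.16);print("board",A,B,np.degrees(np.arctan2(-(B-A)[0],-(B-A)[1])))
A=f(185,478,.141);B=f(617,453,.141);print("rail top front edge",A,B,np.degrees(np.arctan2(-(B-A)[0],-(B-A)[1])))
A=f(185,525,.141);B=f(622,500,.141);print("rail rear edge",A,B)
pin=f(191,278,.16);kn=f(333,210,.186);print("pin",pin,"knob",kn,"dist",np.linalg.norm((kn-pin)[:2]))
for yaw in(3,3.8,4.5):
    a=np.radians(yaw);R=np.array([[np.cos(a),-np.sin(a)],[np.sin(a),np.cos(a)]])
    O=np.array([.4493,-.012])-R@[-.063,0]
    d=R.T@((kn-pin)[:2]);print(yaw,"O",O,"pivot pred",O+R@[-.012,.0905],"catch",np.arctan2(d[0],-d[1]),"knob caddy",R.T@(kn[:2]-O))
print("capsule",f(72,238,.026),"jar",f(697,215,.105))
E
```

```text
board [0.59830427 0.10005918 0.16      ] [ 0.61560452 -0.09388384  0.16      ] -5.097449053551731
rail top front edge [0.4010069  0.08545151 0.141     ] [ 0.41798378 -0.11094631  0.141     ] -4.940439703035511
rail rear edge [0.37873759 0.08460195 0.141     ] [ 0.39568197 -0.11316455  0.141     ]
pin [0.49453474 0.08499311 0.16      ] knob [0.52338968 0.02114266 0.186     ] dist 0.0700677443017802
3 O [ 0.51221366 -0.00870283] pivot pred [0.4954937  0.08104511] catch 0.3720849753517816 knob caddy [0.0127227  0.02921968]
3.8 O [ 0.51216149 -0.00782474] pivot pred [0.49419009 0.081681  ] catch 0.35812234133582693 knob caddy [0.01312329 0.02815958]
4.5 O [ 0.51210579 -0.00705708] pivot pred [0.49304224 0.08222243] catch 0.3459050365718666 knob caddy [0.01346163 0.02722748]
capsule [0.54091281 0.15784389 0.026     ] jar [ 0.54364963 -0.15481034  0.105     ]
```

drive_tool:
  deltas:
    - {"linear": [20,34,0],"twist": 4,"claw": 0}
    - {"linear": [40,68,0],"twist": 8,"claw": 0}
    - {"linear": [60,101,0],"twist": 12,"claw": 0}
    - {"linear": [80,135,0],"twist": 16,"claw": 0}
    - {"linear": [100,169,0],"twist": 20,"claw": 0}
    - {"linear": [120,203,0],"twist": 24,"claw": 0}
    - {"linear": [140,236,0],"twist": 28,"claw": 0}
    - {"linear": [160,270,0],"twist": 32,"claw": 0}
    - {"linear": [180,304,0],"twist": 36,"claw": 0}
    - {"linear": [200,337,0],"twist": 40,"claw": 0}
    - {"linear": [220,371,0],"twist": 40,"claw": 0}
    - {"linear": [240,405,0],"twist": 40,"claw": 0}
  squeeze: 20

```text
clock: 1.1
position: [0.4238, -0.138, 0.2422]
ee_rot: [-0.0, 0.872, 0.489, -0.0]
contact_force: [0.6, 0.1, 0.8]
width: -0.0
gripper_force: 0.0
```

drive_tool:
  deltas:
    - {"linear": [20,34,0],"claw": 0}
    - {"linear": [40,68,0],"claw": 0}
    - {"linear": [60,101,0],"claw": 0}
    - {"linear": [80,133,-10],"claw": 0}
    - {"linear": [84,135,-40],"claw": 0}
    - {"linear": [84,135,-70],"claw": 0}
    - {"linear": [84,135,-70],"claw": 0}
    - {"linear": [84,135,-70],"claw": 0}

```text
$.deltas[0]: bad value
```

```bash
python3 - <<'E'
from h import *
s=sensors.get_state();print(s["clock"],s["position"],s["ee_rot"],s["contact_force"],s["qpos"])
m=eyes.camera_model("wrist");im=eyes.get_image("wrist");top=eyes.get_image("top")[:,:,::-1]
c=cv2.resize(top[140:280,250:430],None,fx=2.3,fy=2.3)
w=cv2.resize(im[:,:,::-1],(384,240));H=np.zeros((322,800,3),np.uint8);H[:240,:384]=w;H[:,386:800]=c[:,:414];cv2.imwrite("pics/a.png",H)
E
```

```text
1.1 [ 0.4238043  -0.13803036  0.24218794] [-6.96208549e-06  8.72030689e-01  4.89451195e-01 -6.66496568e-05] [0.55001477 0.12973662 0.83035527] [-4.71117050e-01  7.92387424e-02  1.75720965e+00 -1.06917591e-04
  1.30522981e+00  7.67867390e-02]
```

View pics/a.png

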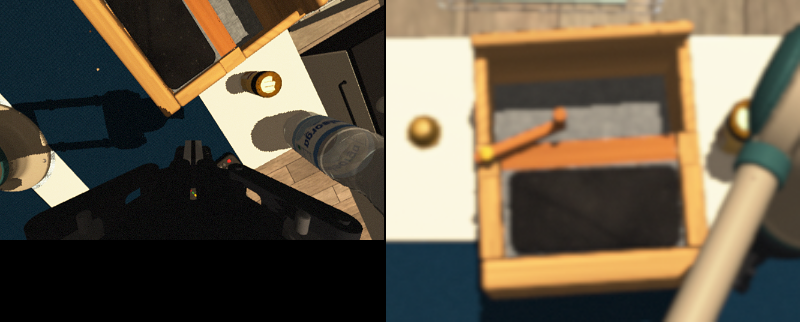

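The wrist view shows the fingers shut at about (190,150), with the caddy ahead and the bottle clear on the right. The second call was refused because its rows had no twist, so I'll resend it.

drive_tool:
  deltas:
    - {"linear": [20,34,0],"twist": 0,"claw": 0}
    - {"linear": [40,68,0],"twist": 0,"claw": 0}
    - {"linear": [60,101,0],"twist": 0,"claw": 0}
    - {"linear": [80,133,-10],"twist": 0,"claw": 0}
    - {"linear": [84,133,-40],"twist": 0,"claw": 0}
    - {"linear": [84,133,-70],"twist": 0,"claw": 0}
    - {"linear": [84,133,-70],"twist": 0,"claw": 0}
    - {"linear": [84,133,-70],"twist": 0,"claw": 0}

```text
clock: 1.87
position: [0.506, -0.0073, 0.171]
ee_rot: [-0.001, 0.872, 0.489, -0.002]
contact_force: [-0.0, -0.3, 0.2]
width: -0.0001
gripper_force: 0.0
```

```bash
python3 - <<'E'
from h import *
s=sensors.get_state();p=s["position"];print(s["clock"],p,s["contact_force"])
yaw=np.radians(4.9);R=np.array([[np.cos(yaw),-np.sin(yaw)],[np.sin(yaw),np.cos(yaw)]])
pv=np.array([.4945,.0845]);n=np.array([.521,.854])
for th in np.linspace(.35,1.62,10):
    k=pv+R@(.07*np.array([np.sin(th),-np.cos(th)]));q=k-n*.017
    print(round(th,2),((q-p[:2])*1000).round(0))
E
```

```text
1.8667 [ 0.50601054 -0.00733155  0.17101576] [-0.04840522 -0.33030497  0.21643244]
0.35 [ 9. 14.]
0.49 [18. 19.]
0.63 [26. 25.]
0.77 [33. 32.]
0.91 [39. 39.]
1.06 [43. 48.]
1.2 [47. 57.]
1.34 [49. 67.]
1.48 [50. 77.]
1.62 [49. 87.]
```

drive_tool:
  deltas:
    - {"linear": [7,12,0],"twist": 0,"claw": 0}
    - {"linear": [16,17,0],"twist": 0,"claw": 0}
    - {"linear": [24,23,0],"twist": 0,"claw": 0}
    - {"linear": [31,30,0],"twist": 0,"claw": 0}
    - {"linear": [37,37,0],"twist": 0,"claw": 0}
    - {"linear": [41,46,0],"twist": 0,"claw": 0}
    - {"linear": [45,55,0],"twist": 0,"claw": 0}
    - {"linear": [47,65,0],"twist": 0,"claw": 0}
    - {"linear": [48,75,0],"twist": 0,"claw": 0}
    - {"linear": [48,81,0],"twist": 0,"claw": 0}
    - {"linear": [48,83,0],"twist": 0,"claw": 0}
    - {"linear": [48,83,0],"twist": 0,"claw": 0}

```text
clock: 2.87
position: [0.555, 0.0773, 0.1722]
ee_rot: [-0.0, 0.872, 0.49, -0.0]
contact_force: [-0.0, 0.0, -0.8]
width: -0.0003
gripper_force: 0.0
```

```bash
python3 - <<'E'
from h import *
s=sensors.get_state();print(s["position"],s["contact_force"])
top=eyes.get_image("top")[:,:,::-1];sc=eyes.get_image("scene")[:,:,::-1]
a=cv2.resize(top[140:280,270:410],(400,400));b=cv2.resize(sc[140:290,240:405],(400,400))
cv2.imwrite("pics/b.png",np.hstack([a,b]))
E
```

```text
[0.55497433 0.0772539  0.17220824] [-0.0102922   0.02687082 -0.76618099]
```

View pics/b.png

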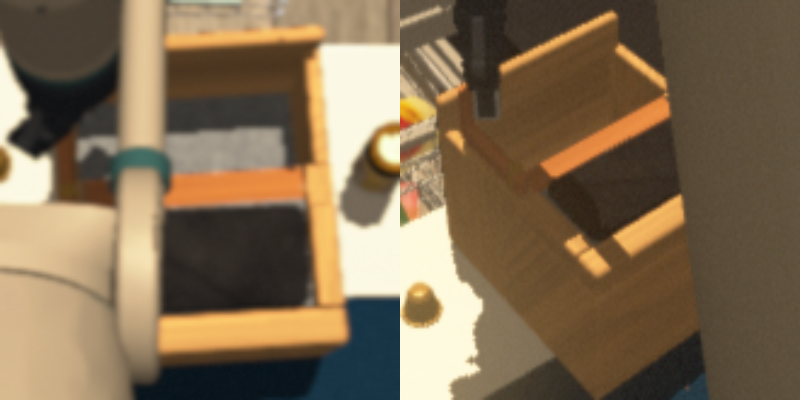

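The scene crop shows the bar lying along the left wall, from (525,185) to (465,100). I'll nudge it on to feel the stop.

drive_tool:
  deltas:
    - {"linear": [0,1.5,0],"twist": 0,"claw": 0}
    - {"linear": [0,3,0],"twist": 0,"claw": 0}
    - {"linear": [0,3,0],"twist": 0,"claw": 0}

```text
clock: 3.22
position: [0.5553, 0.0788, 0.1723]
ee_rot: [0.0, 0.872, 0.489, -0.0]
contact_force: [-0.7, -0.6, 0.1]
width: -0.0002
gripper_force: 0.4
```

drive_tool:
  deltas:
    - {"linear": [0,1.5,0],"twist": 0,"claw": 0}
    - {"linear": [0,2.5,0],"twist": 0,"claw": 0}
    - {"linear": [0,2.5,0],"twist": 0,"claw": 0}

```text
clock: 3.47
position: [0.5552, 0.0802, 0.1723]
ee_rot: [0.001, 0.872, 0.49, -0.001]
contact_force: [-1.9, -3.6, 0.3]
width: 0.0
gripper_force: 2.3
```

drive_tool:
  deltas:
    - {"linear": [-10,-17,0],"twist": 0,"claw": 0}
    - {"linear": [-20,-32,20],"twist": -7,"claw": 0}
    - {"linear": [-40,-45,35],"twist": -14,"claw": 0}
    - {"linear": [-55,-60,35],"twist": -21,"claw": 0}
    - {"linear": [-70,-75,35],"twist": -28,"claw": 0}
    - {"linear": [-85,-85,35],"twist": -35,"claw": 0}
    - {"linear": [-102,-93,30],"twist": -42,"claw": 0}
    - {"linear": [-102,-93,20],"twist": -49,"claw": 0}
    - {"linear": [-102,-93,5],"twist": -54,"claw": 0}
    - {"linear": [-102,-93,-15],"twist": -54,"claw": 0}
    - {"linear": [-102,-93,-15],"twist": -54,"claw": 0}
    - {"linear": [-102,-93,-15],"twist": -54,"claw": 0}

```text
clock: 4.47
position: [0.453, -0.0111, 0.1569]
ee_rot: [-0.001, 0.999, 0.04, -0.001]
contact_force: [0.3, -0.4, 0.7]
width: 0.0003
gripper_force: 0.0
```

```bash
python3 - <<'E'
from h import *
s=sensors.get_state();print(s["clock"],s["position"],s["ee_rot"],s["contact_force"])
m=eyes.camera_model("wrist");im=eyes.get_image("wrist")[:,:,::-1];sc=eyes.get_image("scene")[:,:,::-1]
b=cv2.resize(sc[130:290,240:405],(310,310));w=cv2.resize(im,(490,306));H=np.zeros((310,800,3),np.uint8);H[:306,:490]=w;H[:,490:]=b
cv2.imwrite("pics/c.png",H)
E
```

```text
4.4667 [ 0.45300001 -0.01108958  0.15693325] [-5.03001400e-04  9.99190701e-01  4.02116200e-02 -8.46112417e-04] [ 0.28605546 -0.35642469  0.74844082]
```

View pics/c.png

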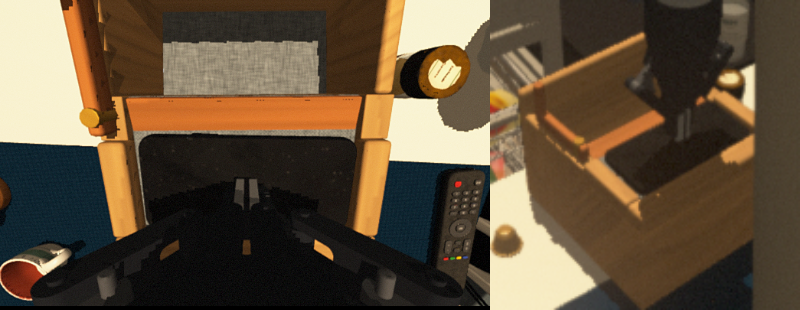

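The catch lies along the left wall at (90,70), and the fingertips are over the phone's middle at (245,180). Now I'll feel for the glass.

drive_tool:
  deltas:
    - {"linear": [0,0,-2.5],"twist": 0,"claw": 0}
    - {"linear": [0,0,-5],"twist": 0,"claw": 0}
    - {"linear": [0,0,-5],"twist": 0,"claw": 0}

```text
clock: 4.82
position: [0.4536, -0.0114, 0.1524]
ee_rot: [0.0, 0.999, 0.04, 0.0]
contact_force: [-0.2, -0.0, 0.4]
width: 0.0002
gripper_force: 0.0
```

drive_tool:
  deltas:
    - {"linear": [0,0,-0.7],"twist": 0,"claw": 0}
    - {"linear": [0,0,-1.3],"twist": 0,"claw": 0}
    - {"linear": [0,0,-1.3],"twist": 0,"claw": 0}

```text
clock: 5.07
position: [0.4535, -0.0114, 0.151]
ee_rot: [0.0, 0.999, 0.04, -0.0]
contact_force: [-0.4, 0.5, -0.5]
width: 0.0
gripper_force: 0.0
```

drive_tool:
  deltas:
    - {"linear": [0,0,-0.4],"twist": 0,"claw": 0}
    - {"linear": [0,0,-0.8],"twist": 0,"claw": 0}
    - {"linear": [0,0,-0.8],"twist": 0,"claw": 0}

```text
clock: 5.32
position: [0.4535, -0.0115, 0.1502]
ee_rot: [0.0, 0.999, 0.04, -0.0]
contact_force: [-0.4, -0.3, -0.2]
width: 0.0001
gripper_force: 0.0
```

drive_tool:
  deltas:
    - {"linear": [0,0,-0.5],"twist": 0,"claw": 0}
    - {"linear": [0,0,-0.8],"twist": 0,"claw": 0}
    - {"linear": [0,0,-0.8],"twist": 0,"claw": 0}

```text
clock: 5.57
position: [0.4535, -0.0115, 0.1493]
ee_rot: [0.0, 0.999, 0.04, -0.0]
contact_force: [0.5, 0.2, -0.3]
width: 0.0001
gripper_force: 0.0
```

drive_tool:
  deltas:
    - {"linear": [0,0,-0.3],"twist": 0,"claw": 0}
    - {"linear": [0,0,-0.6],"twist": 0,"claw": 0}
    - {"linear": [0,0,-0.6],"twist": 0,"claw": 0}

```text
clock: 5.82
position: [0.4535, -0.0115, 0.149]
ee_rot: [0.0, 0.999, 0.04, 0.0]
contact_force: [-1.0, -0.5, 1.5]
width: -0.0003
gripper_force: 1.0
```

drive_tool:
  deltas:
    - {"linear": [0,0,-0.4],"twist": 0,"claw": 0}
    - {"linear": [0,0,-0.7],"twist": 0,"claw": 0}
    - {"linear": [0,0,-0.7],"twist": 0,"claw": 0}

```text
clock: 6.07
position: [0.4536, -0.0115, 0.1487]
ee_rot: [0.0, 0.999, 0.04, 0.0]
contact_force: [-2.0, 0.6, 5.0]
width: -0.0001
gripper_force: 2.9
```

drive_tool:
  deltas:
    - {"linear": [1.5,0.1,0],"twist": 0,"claw": 0}
    - {"linear": [3,0.3,0],"twist": 0,"claw": 0}
    - {"linear": [4.5,0.4,0],"twist": 0,"claw": 0}
    - {"linear": [6,0.5,0],"twist": 0,"claw": 0}

```text
clock: 6.4
position: [0.4569, -0.0113, 0.1489]
ee_rot: [0.001, 0.999, 0.041, -0.003]
contact_force: [-7.6, -1.4, 13.6]
width: -0.0003
gripper_force: 6.8
```

drive_tool:
  deltas:
    - {"linear": [0,0,0.8],"twist": 0,"claw": 0}
    - {"linear": [0,0,0.8],"twist": 0,"claw": 0}

```text
clock: 6.57
position: [0.4587, -0.0111, 0.1492]
ee_rot: [0.0, 0.999, 0.04, -0.001]
contact_force: [-4.4, -0.1, 5.6]
width: -0.0
gripper_force: 3.0
```

```bash
python3 - <<'E'
from h import *
s=sensors.get_state();print(s["clock"],s["position"],s["contact_force"])
im=eyes.get_image("wrist")[:,:,::-1]
cv2.imwrite("pics/d.png",cv2.resize(im[60:300,120:560],None,fx=1.6,fy=1.6))
E
```

```text
6.5667 [ 0.45868252 -0.01110434  0.14923965] [-4.3621874  -0.14906145  5.60812976]
```

View pics/d.png

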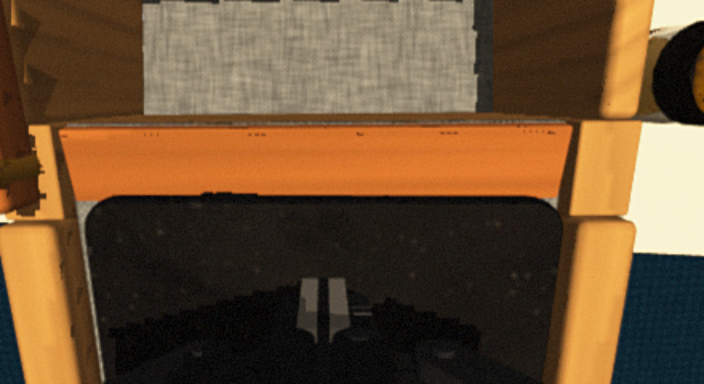

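The phone has moved up to the foot of the lip: its front edge is at row 197 and the strip spans rows 127–197. I'll keep going in small steps, following the ramp up.

drive_tool:
  deltas:
    - {"linear": [1,0.1,0.15],"twist": 0,"claw": 0}
    - {"linear": [2,0.2,0.3],"twist": 0,"claw": 0}
    - {"linear": [3,0.3,0.45],"twist": 0,"claw": 0}

```text
clock: 6.87
position: [0.461, -0.0108, 0.1494]
ee_rot: [0.0, 0.999, 0.04, -0.002]
contact_force: [-4.9, -1.5, 7.0]
width: -0.0
gripper_force: 3.4
```

drive_tool:
  deltas:
    - {"linear": [1,0.1,0.15],"twist": 0,"claw": 0}
    - {"linear": [2,0.2,0.3],"twist": 0,"claw": 0}

```text
clock: 7.03
position: [0.4627, -0.0105, 0.1497]
ee_rot: [0.0, 0.999, 0.04, -0.002]
contact_force: [-6.2, -0.7, 7.1]
width: 0.0
gripper_force: 3.3
```

drive_tool:
  deltas:
    - {"linear": [1,0.1,0.1],"twist": 0,"claw": 0}
    - {"linear": [2,0.2,0.2],"twist": 0,"claw": 0}

```text
clock: 7.2
position: [0.4645, -0.0103, 0.1498]
ee_rot: [0.0, 0.999, 0.04, -0.002]
contact_force: [-5.3, -1.2, 6.9]
width: -0.0003
gripper_force: 3.7
```

drive_tool:
  deltas:
    - {"linear": [1,0.1,0.1],"twist": 0,"claw": 0}
    - {"linear": [2,0.2,0.2],"twist": 0,"claw": 0}

```text
clock: 7.37
position: [0.4663, -0.0101, 0.1501]
ee_rot: [0.0, 0.999, 0.04, -0.002]
contact_force: [-6.1, -0.3, 7.3]
width: 0.0004
gripper_force: 3.9
```

```bash
python3 - <<'E'
from h import *
s=sensors.get_state();print(s["clock"],s["position"],s["contact_force"])
m=eyes.camera_model("wrist");im=eyes.get_image("wrist")[:,:,::-1];cv2.imwrite("pics/e.png",im)
ref=cv2.imread("pics/d.png")
# front-edge row of phone & lip edge along mid-column strips
for u in(220,250,280,350,400,430):
    col=im[:,u].astype(int);o=(col[:,2]-col[:,0])>80
    r=np.where(o[110:220])[0]+110;print(u,r.min() if len(r) else None,r.max() if len(r) else None)
E
```

```text
7.3667 [ 0.46633173 -0.01008311  0.15005973] [-6.13009222 -0.25986806  7.2964021 ]
220 154 182
250 149 181
280 149 181
350 153 181
400 153 181
430 148 181
```

The front edge holds its row relative to the fingers (183 to 181) while the lip edge comes nearer (139 to 151), so the phone is sticking to the finger and climbing.

drive_tool:
  deltas:
    - {"linear": [1,0.1,0.1],"twist": 0,"claw": 0}
    - {"linear": [2,0.2,0.2],"twist": 0,"claw": 0}
    - {"linear": [3,0.3,0.3],"twist": 0,"claw": 0}

```text
clock: 7.67
position: [0.4692, -0.0098, 0.1504]
ee_rot: [0.0, 0.999, 0.04, -0.002]
contact_force: [-5.6, -1.3, 8.7]
width: -0.0003
gripper_force: 4.1
```

drive_tool:
  deltas:
    - {"linear": [1,0.1,0.1],"twist": 0,"claw": 0}
    - {"linear": [2,0.2,0.2],"twist": 0,"claw": 0}
    - {"linear": [3,0.3,0.3],"twist": 0,"claw": 0}

```text
clock: 7.92
position: [0.4721, -0.0095, 0.1507]
ee_rot: [0.0, 0.999, 0.04, -0.003]
contact_force: [-6.9, -0.8, 8.3]
width: -0.0003
gripper_force: 4.4
```

drive_tool:
  deltas:
    - {"linear": [1,0.1,0.1],"twist": 0,"claw": 0}
    - {"linear": [2,0.2,0.2],"twist": 0,"claw": 0}
    - {"linear": [3,0.3,0.3],"twist": 0,"claw": 0}

```text
clock: 8.17
position: [0.475, -0.0092, 0.151]
ee_rot: [0.0, 0.999, 0.04, -0.003]
contact_force: [-7.4, -1.0, 9.5]
width: 0.0001
gripper_force: 4.6
```

drive_tool:
  deltas:
    - {"linear": [1,0.1,0.2],"twist": 0,"claw": 0}
    - {"linear": [2,0.2,0.4],"twist": 0,"claw": 0}
    - {"linear": [3,0.3,0.55],"twist": 0,"claw": 0}

```text
clock: 8.42
position: [0.4784, -0.0088, 0.1515]
ee_rot: [0.0, 0.999, 0.04, -0.002]
contact_force: [-5.1, -0.6, 7.4]
width: -0.0
gripper_force: 3.7
```

drive_tool:
  deltas:
    - {"linear": [1,0.1,0.15],"twist": 0,"claw": 0}
    - {"linear": [2,0.2,0.3],"twist": 0,"claw": 0}
    - {"linear": [3,0.3,0.4],"twist": 0,"claw": 0}

```text
clock: 8.67
position: [0.4827, -0.0085, 0.1519]
ee_rot: [-0.0, 0.999, 0.04, -0.001]
contact_force: [-3.8, -0.2, 3.8]
width: -0.0002
gripper_force: 2.1
```

drive_tool:
  deltas:
    - {"linear": [1,0.1,0.1],"twist": 0,"claw": 0}
    - {"linear": [2,0.2,0.2],"twist": 0,"claw": 0}
    - {"linear": [3,0.3,0.3],"twist": 0,"claw": 0}

```text
clock: 8.92
position: [0.4865, -0.0083, 0.1521]
ee_rot: [0.0, 0.999, 0.04, -0.0]
contact_force: [-2.4, -0.1, 3.2]
width: 0.0003
gripper_force: 1.5
```

drive_tool:
  deltas:
    - {"linear": [0,0,-0.3],"twist": 0,"claw": 0}
    - {"linear": [0,0,-0.3],"twist": 0,"claw": 0}

```text
clock: 9.08
position: [0.4868, -0.0083, 0.152]
ee_rot: [0.0, 0.999, 0.04, 0.0]
contact_force: [-2.2, 0.4, 3.8]
width: -0.0003
gripper_force: 2.2
```

```bash
python3 - <<'E'
from h import *
s=sensors.get_state();print(s["clock"],s["position"],s["contact_force"])
m=eyes.camera_model("wrist");im=eyes.get_image("wrist")[:,:,::-1]
cv2.imwrite("pics/f.png",cv2.resize(im[60:300,120:560],None,fx=1.6,fy=1.6))
E
```

```text
9.0833 [ 0.48678968 -0.00825297  0.15204302] [-2.2187235   0.3501984   3.83849982]
```

View pics/f.png

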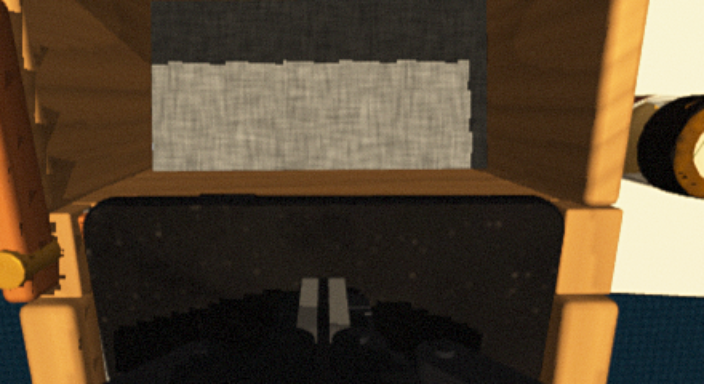

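The phone has followed the finger exactly, with its front edge still at row 197 and now over the lip, and it is straight. On with the drag.

drive_tool:
  deltas:
    - {"linear": [1,0.1,0],"twist": 0,"claw": 0}
    - {"linear": [2,0.2,0],"twist": 0,"claw": 0}
    - {"linear": [3,0.3,0.1],"twist": 0,"claw": 0}
    - {"linear": [4,0.4,0.15],"twist": 0,"claw": 0}

```text
clock: 9.47
position: [0.49, -0.0079, 0.1522]
ee_rot: [0.0, 0.999, 0.04, -0.001]
contact_force: [-3.6, -0.0, 6.1]
width: 0.0002
gripper_force: 3.0
```

drive_tool:
  deltas:
    - {"linear": [1,0.1,0.05],"twist": 0,"claw": 0}
    - {"linear": [2,0.2,0.1],"twist": 0,"claw": 0}
    - {"linear": [3,0.3,0.15],"twist": 0,"claw": 0}
    - {"linear": [4,0.4,0.2],"twist": 0,"claw": 0}

```text
clock: 9.8
position: [0.4939, -0.0075, 0.1524]
ee_rot: [0.0, 0.999, 0.04, -0.001]
contact_force: [-3.8, -1.2, 6.6]
width: -0.0001
gripper_force: 3.2
```

drive_tool:
  deltas:
    - {"linear": [1,0.1,0.1],"twist": 0,"claw": 0}
    - {"linear": [2,0.2,0.15],"twist": 0,"claw": 0}
    - {"linear": [3,0.3,0.2],"twist": 0,"claw": 0}
    - {"linear": [4,0.4,0.25],"twist": 0,"claw": 0}

```text
clock: 10.13
position: [0.4978, -0.0072, 0.1526]
ee_rot: [0.0, 0.999, 0.04, -0.001]
contact_force: [-4.4, -0.7, 5.5]
width: -0.0002
gripper_force: 3.3
```

drive_tool:
  deltas:
    - {"linear": [1,0.1,0.1],"twist": 0,"claw": 0}
    - {"linear": [2,0.2,0.2],"twist": 0,"claw": 0}
    - {"linear": [3,0.3,0.25],"twist": 0,"claw": 0}
    - {"linear": [4,0.4,0.3],"twist": 0,"claw": 0}

```text
clock: 10.47
position: [0.5018, -0.0067, 0.1529]
ee_rot: [0.0, 0.999, 0.04, -0.001]
contact_force: [-4.5, -0.5, 7.0]
width: -0.0002
gripper_force: 3.3
```

drive_tool:
  deltas:
    - {"linear": [1,0.1,0.1],"twist": 0,"claw": 0}
    - {"linear": [2,0.2,0.2],"twist": 0,"claw": 0}
    - {"linear": [3,0.3,0.25],"twist": 0,"claw": 0}
    - {"linear": [4,0.4,0.3],"twist": 0,"claw": 0}

```text
clock: 10.8
position: [0.5056, -0.0064, 0.1533]
ee_rot: [0.0, 0.999, 0.04, -0.001]
contact_force: [-5.9, -0.3, 9.1]
width: 0.0001
gripper_force: 4.2
```

drive_tool:
  deltas:
    - {"linear": [1,0.1,0.3],"twist": 0,"claw": 0}
    - {"linear": [2,0.2,0.5],"twist": 0,"claw": 0}
    - {"linear": [3,0.3,0.65],"twist": 0,"claw": 0}
    - {"linear": [4,0.4,0.75],"twist": 0,"claw": 0}

```text
clock: 11.13
position: [0.511, -0.0058, 0.1537]
ee_rot: [0.0, 0.999, 0.04, 0.0]
contact_force: [-1.3, -0.6, 0.8]
width: 0.0002
gripper_force: 0.8
```

drive_tool:
  deltas:
    - {"linear": [1,0.1,0.1],"twist": 0,"claw": 0}
    - {"linear": [2,0.2,0.2],"twist": 0,"claw": 0}
    - {"linear": [3,0.3,0.3],"twist": 0,"claw": 0}

```text
clock: 11.38
position: [0.5138, -0.0055, 0.1541]
ee_rot: [0.0, 0.999, 0.04, 0.0]
contact_force: [-1.1, 0.5, -0.1]
width: -0.0
gripper_force: 0.5
```

```bash
python3 - <<'E'
from h import *
s=sensors.get_state();print(s["clock"],s["position"],s["contact_force"])
im=eyes.get_image("wrist")[:,:,::-1];sc=eyes.get_image("scene")[:,:,::-1]
a=cv2.resize(im[60:300,120:560],(480,262));H=np.zeros((310,800,3),np.uint8);H[:262,:480]=a;H[:,490:]=cv2.resize(sc[130:290,240:405],(310,310))
cv2.imwrite("pics/g.png",H)
E
```

```text
11.3833 [ 0.51379066 -0.00553917  0.15405901] [-1.06661873  0.45344359 -0.08462699]
```

View pics/g.png

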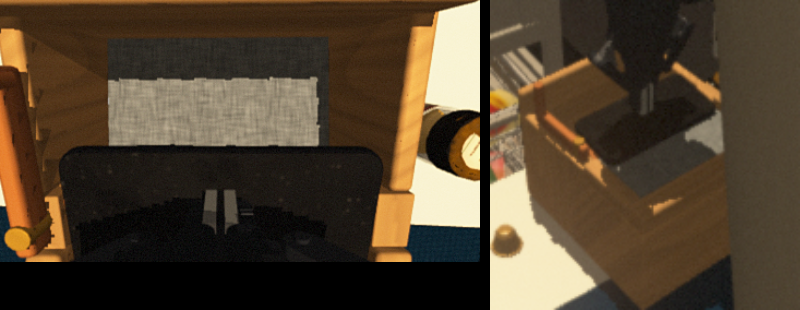

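The wrist view shows the finger slipped about 7 mm ahead: the phone's front edge is now 12 px nearer the fingers. Its centre is about 10 mm short of the lip and it is still straight. I'll set the finger back and press again.

drive_tool:
  deltas:
    - {"linear": [0,0,3],"twist": 0,"claw": 0}
    - {"linear": [-7,-0.6,3],"twist": 0,"claw": 0}
    - {"linear": [-14,-1.2,3],"twist": 0,"claw": 0}
    - {"linear": [-14,-1.2,1],"twist": 0,"claw": 0}
    - {"linear": [-14,-1.2,-0.3],"twist": 0,"claw": 0}
    - {"linear": [-14,-1.2,-0.6],"twist": 0,"claw": 0}
    - {"linear": [-14,-1.2,-0.6],"twist": 0,"claw": 0}

```text
clock: 12.07
position: [0.4995, -0.0068, 0.1534]
ee_rot: [0.0, 0.999, 0.04, 0.0]
contact_force: [0.5, 0.1, 0.2]
width: -0.0
gripper_force: 0.0
```

drive_tool:
  deltas:
    - {"linear": [0,0,-0.3],"twist": 0,"claw": 0}
    - {"linear": [0,0,-0.6],"twist": 0,"claw": 0}
    - {"linear": [0,0,-0.6],"twist": 0,"claw": 0}

```text
clock: 12.32
position: [0.4997, -0.0068, 0.1529]
ee_rot: [0.0, 0.999, 0.04, 0.0]
contact_force: [0.4, 0.9, 0.7]
width: -0.0001
gripper_force: 0.0
```

drive_tool:
  deltas:
    - {"linear": [0,0,-0.3],"twist": 0,"claw": 0}
    - {"linear": [0,0,-0.6],"twist": 0,"claw": 0}
    - {"linear": [0,0,-0.6],"twist": 0,"claw": 0}

```text
clock: 12.57
position: [0.4997, -0.0068, 0.1528]
ee_rot: [0.0, 0.999, 0.04, 0.0]
contact_force: [-0.8, -0.0, 3.5]
width: 0.0003
gripper_force: 1.5
```

drive_tool:
  deltas:
    - {"linear": [0,0,-0.3],"twist": 0,"claw": 0}
    - {"linear": [0,0,-0.5],"twist": 0,"claw": 0}
    - {"linear": [0,0,-0.5],"twist": 0,"claw": 0}

```text
clock: 12.82
position: [0.4997, -0.0068, 0.1527]
ee_rot: [0.0, 0.999, 0.04, 0.0]
contact_force: [-1.3, 0.8, 5.4]
width: 0.0
gripper_force: 3.1
```

drive_tool:
  deltas:
    - {"linear": [1,0.1,0.1],"twist": 0,"claw": 0}
    - {"linear": [2,0.2,0.2],"twist": 0,"claw": 0}
    - {"linear": [3,0.3,0.3],"twist": 0,"claw": 0}
    - {"linear": [4,0.4,0.4],"twist": 0,"claw": 0}

```text
clock: 13.15
position: [0.5009, -0.0066, 0.1527]
ee_rot: [0.0, 0.999, 0.04, -0.003]
contact_force: [-6.5, -1.0, 9.4]
width: -0.0004
gripper_force: 4.9
```

drive_tool:
  deltas:
    - {"linear": [1,0.1,0.1],"twist": 0,"claw": 0}
    - {"linear": [2,0.2,0.2],"twist": 0,"claw": 0}
    - {"linear": [3,0.3,0.3],"twist": 0,"claw": 0}
    - {"linear": [4,0.4,0.4],"twist": 0,"claw": 0}

```text
clock: 13.48
position: [0.505, -0.0061, 0.1533]
ee_rot: [0.0, 0.999, 0.04, -0.002]
contact_force: [-5.4, -0.4, 9.9]
width: -0.0001
gripper_force: 4.7
```

drive_tool:
  deltas:
    - {"linear": [1,0.1,0.2],"twist": 0,"claw": 0}
    - {"linear": [2,0.2,0.35],"twist": 0,"claw": 0}
    - {"linear": [3,0.3,0.5],"twist": 0,"claw": 0}

```text
clock: 13.73
position: [0.5091, -0.0057, 0.1535]
ee_rot: [0.0, 0.999, 0.04, -0.001]
contact_force: [-3.3, -1.1, 4.3]
width: 0.0
gripper_force: 2.5
```

drive_tool:
  deltas:
    - {"linear": [1,0.1,0.1],"twist": 0,"claw": 0}
    - {"linear": [2,0.2,0.2],"twist": 0,"claw": 0}
    - {"linear": [3,0.3,0.3],"twist": 0,"claw": 0}

```text
clock: 13.98
position: [0.5127, -0.0054, 0.1535]
ee_rot: [0.0, 0.999, 0.04, -0.001]
contact_force: [-3.7, -0.5, 4.1]
width: -0.0002
gripper_force: 2.1
```

drive_tool:
  deltas:
    - {"linear": [1,0.1,-0.1],"twist": 0,"claw": 0}
    - {"linear": [2,0.2,-0.2],"twist": 0,"claw": 0}
    - {"linear": [3,0.3,-0.2],"twist": 0,"claw": 0}

```text
clock: 14.23
position: [0.5159, -0.0051, 0.1536]
ee_rot: [0.0, 0.999, 0.04, -0.001]
contact_force: [-4.8, -0.7, 8.2]
width: 0.0003
gripper_force: 4.1
```

```bash
python3 - <<'E'
from h import *
im=eyes.get_image("wrist")[:,:,::-1];sc=eyes.get_image("scene")[:,:,::-1]
a=cv2.resize(im[60:300,120:560],(480,262));H=np.zeros((310,800,3),np.uint8);H[:262,:480]=a;H[:,490:]=cv2.resize(sc[130:290,240:405],(310,310))
cv2.imwrite("pics/i.png",H)
for f,(r,c) in(("g",0),("i",0)) if 0 else ():pass
g=cv2.imread("pics/g.png")
for n,I in(("g",g),("i",H)):
    for u in(130,170,280): 
        col=I[80:200,u].astype(int).max(1);print(n,u,80+np.where(col>70)[0].max())
E
```

```text
g 130 145
g 170 144
g 280 145
i 130 116
i 170 115
i 280 116
```

The front edge is now about 17 px (10 mm) farther ahead of the finger, so the phone's centre is past the lip with the finger about at the lip. Lifting the finger should let it tip.

drive_tool:
  deltas:
    - {"linear": [0,0,25],"twist": 0,"claw": 0}
    - {"linear": [0,0,60],"twist": 0,"claw": 0}
    - {"linear": [0,0,90],"twist": 0,"claw": 0}
    - {"linear": [0,0,90],"twist": 0,"claw": 0}
    - {"linear": [0,0,90],"twist": 0,"claw": 0}
    - {"linear": [0,0,90],"twist": 0,"claw": 0}

```text
clock: 14.83
position: [0.5164, -0.005, 0.2425]
ee_rot: [-0.0, 0.999, 0.04, -0.0]
contact_force: [-0.5, 0.7, -0.5]
width: -0.0001
gripper_force: 0.0
```

```bash
python3 - <<'E'
from h import *
im=eyes.get_image("wrist")[:,:,::-1];sc=eyes.get_image("scene")[:,:,::-1]
H=np.zeros((310,800,3),np.uint8);H[:300,:480]=cv2.resize(im,(480,300));H[:,490:]=cv2.resize(sc[130:290,240:405],(310,310))
cv2.imwrite("pics/j.png",H)
E
```

```text
(no output)
```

View pics/j.png

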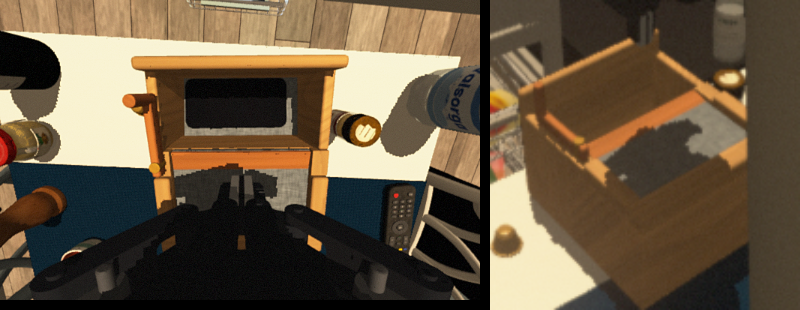

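The ledge is empty and the phone lies down in the chute at (237,105). The catch is open along the left wall, and the jar and capsule have not moved.

```bash
python3 -c "
from rig import manip;print(manip.sign_off())"
```

```text
the job is handed in; nothing more can be done
None
```

The phone lies down in the chute with the catch left open against its stop and the jar and capsule where they were; the highest press read on the glass was 13.6 N, though force was only read between moves, and the job was handed in at about 15 s.

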